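Nest the stacked parts tote in its bench crate

TASK

The empty grey tote stands stacked high on the metal crate because it is the wrong way round. Lift it clear, turn it half a turn, lower it back level into the crate's mouth and feel along the crate with light pressure until its ribs find the slots, then lower it fully home so that it nests on the crate's floor, and let go. Never force it or let it drop, keep it level, and leave the other things on the bench where they are.

Things in the scene. Friction and masses are not known exactly. Their poses are not given: they have to be found in the camera images.
- tote: Loose open grey plastic tote, 150 (its x) x 90 (its y) x 70 mm high, walls 4 mm, 0.25 to 0.5 kg. Origin: centre of its underside; z up. It starts half a turn from the crate, its outside ribs standing on the crate's ledges: underside 50 mm above the crate's origin, up to 6 mm off centre along the crate's x. Ribs: see tote_wide.
- tote_grip (a point): Middle of the tote's grip bar, 82 mm above its underside, over its centre: the place to grip, fingers closing along the tote's y. The bar is 80 mm long (tote's x), 14 mm thick (y), from 60 to 96 mm above the underside. Axes as the tote's.
- tote_wide (a point): Rim, middle of the tote's +y side (45 mm from the centre, 70 mm up), the side with far-apart ribs. Ribs are upright, 14 mm wide (x), reach out to 57 mm from the tote's centre plane, and run from the underside up to 50 mm: on the +y side at x = -58 and +58 mm, on the -y side at x = -20 and +20 mm.
- crate: Metal crate fixed to the bench, inside 190 (its x) x 119 (its y) mm, end walls 70 mm high, long walls with outward flared lips to 83 mm that lead the ribs in. Origin: centre of its underside, z up. The tote can slide 20 mm either way along x and 2.5 mm along y in it. Contact is stiff, touch down slowly: over 40 N between tote and crate or ledges is too much.
- crate_ledge (a point): Top of the ledge at the crate's middle, +y side: 54.5 mm from the centre, 50 mm up. A 10 mm wide ledge runs along each long wall, with 17 mm wide slots for the ribs: +y side at -58 and +58 mm, -y side at -20 and +20 mm along x, from the middle of the ledge frame. That frame is fixed stiffly anywhere from -15 to +15 mm along x: NOT in this reading, find it by feel or sight.
- crate_floor (a point): Centre of the crate's inner floor, 4 mm above the crate's origin. With the tote's axes along the crate's and its ribs over the slots, the tote sinks freely from the ledges (50 mm) down to this floor; half a turn off it can only stack on the ledges. The steel ledge frame's cross bar stands outside the crate's +x end.
- spray: Bystander, to be left alone: loose spray can, 56 mm wide, 170 mm tall; origin at the centre of its underside.
- jar: Bystander, to be left alone: loose glass jar, 66 mm wide, 75 mm tall; origin at the centre of its underside.
- wrench: Bystander, to be left alone: loose wrench lying flat; origin at the centre of its underside.
- driver: Bystander, to be left alone: loose screwdriver lying flat; origin at the centre of its underside.
- hammer: Bystander, to be left alone: loose hammer lying flat; origin at the centre of its underside.
- block: Bystander, to be left alone: loose wooden block, 90 x 60 x 40 mm; origin at the centre of its underside.
- collar: Bystander, to be left alone: loose steel collar ring, 48 mm wide, 22 mm tall; origin at the centre of its underside.
Not all that is in view belongs to the job. What is shaped like the tote but green or purple is not meant.

How it is judged:
On the way, in this order (a step that is already met when the one before it is completed fails the run):
1. the tote is lifted clear of the crate (z of tote in the frame of crate above 0.086 m), for 0.1 s.
2. the tote is turned half a turn, over the crate (y of tote_wide in the frame of crate above 0.035 m and angle between the x axis of tote and the x axis of crate, either way round below 0.12 rad and horizontal distance between tote and crate below 0.03 m), for 0.1 s.
At the end, for the whole second after the job is handed in: The tote is nested in the crate the right way round: underside 0 to 8 mm above the crate's origin (4 mm when on the floor), centre within 20 mm of the crate's, level within 0.04 rad, at rest and released (z of tote in the frame of crate between 0 and 0.008 m and horizontal distance between tote and crate below 0.02 m and y of tote_wide in the frame of crate above 0.035 m and angle between tote's own z axis and vertical below 0.04 rad and linear speed of tote below 0.02 m/s and contact force between the fingers and tote below 0.1 N); the robot touches nothing.
It fails at once if the tote is pressed on the crate or its ledges with more than 40 N (contact force between tote and crate above 40 N).
It fails at once if the tote is dropped: it moves faster than 0.35 m/s with no finger on it (linear speed of tote above 0.35 m/s and contact force between the fingers and tote below 0.05 N).
It fails at once if the tote is tipped by more than 0.4 rad (angle between tote's own z axis and vertical above 0.4 rad).
It fails at once if another thing on the bench is moved by more than 30 mm (distance of any of spray, jar, wrench, driver, hammer, block, collar from where it was at the start of the episode above 0.03 m).
It also fails if it takes over 64 s, if anything falls off the work surface, if the arm or the gripper's body presses on something with over 40 N, if the wrist force passes 120 N, or if a joint passes its speed limit or range.

ROBOT

A 6-joint arm with a two-finger parallel gripper is mounted at the origin on the work surface. World frame = base frame: x ahead of the robot, y to its left, z up, the work surface at z = 0. Lengths are in m, angles in rad, forces in N, time in s.
With the tool pointing down it reaches from about 0.3 to 0.75 m from the base axis. Payload 8.5 kg.
Tool frame: the origin (TCP) lies at the very end of the fingers, on their centre line; the grasp point (between the pads) lies 19 mm behind it; z points along the fingers, y is the line along which they close (so a half turn about z gives the same grasp; the last joint's range is limited). The gripper opens to 85 mm and grips with 20 to 120 N. Pads are 22 mm wide; open, the fingers measure 114 mm over their backs; the gripper's body (76 mm by 85 mm) begins 54 mm behind the grasp point. The pads swing forward as they close: fully open they stand 13 mm farther back than shut.
Start: joints at [-1.441, 0.381, 1.297, -0, 1.464, -0.215], TCP at [0.186, -0.518, 0.231] pointing down, gripper open.
Joint ranges: [-3.11, 3.11], [-0.89, 2.33], [0.22, 2.48], [-1.42, 4.56], [0.17, 2.85], [-2.88, 2.88]. Speed limits (rad/s): [2.39, 2.39, 3.14, 3.14, 3.14, 3.14].

INTERFACE

Orientations are given as a unit quaternion [x, y, z, w].
In Python, from station import robot gives the robot as it stands.
- The arm moves only by the shell command python3 -m creep 'ROWS' [FORCE]. ROWS is JSON, a list that holds one entry, the list of rows, each a list of 5 numbers: the gripper command: -1 is shut, 1 is fully open, values between are in proportion, then the shift along the tool's x, y, z in cm, then the turn about the tool's z in degrees. In form: [[[claw, x, y, z, yaw], ...]]. A call has exactly 8 rows; each row is the pose to reach, as a shift and turn from the pose commanded when the call began, along the tool's axes at that moment; what a row does not reach only later rows make up. A row lasts 1/12 s, in which the tool goes at most 41.7 mm and 7.16 degrees, less where a joint would pass 70% of its speed; a pose out of reach is approached as far as the arm can. A call with a gripper value outside its range is refused whole. The fingers move at their own pace and stop on an object; FORCE is the grip in N (left out, the last holds). Time passes only in rows, so rows that repeat a pose let the fingers close, or fill a call up. It gives the time, the measured TCP pose, the force, the opening and the grip force at its end, in the units of the state.
- robot.sense(): the state, without advancing time (a new reading comes with each control period).
- robot.get_image(name): name is "scene" or "top" or "wrist"; returns a dict with "pixels" (400x640x3 uint8, red, green, blue), "range_z" (400x640 float32, m along the optical axis (not along the pixel's ray), 0 where there is no reading), "fov_y" (degrees; the focal length in pixels is half the picture's height over the tangent of half this angle, whatever the lens; pixels are square), "cx", "cy" (the principal point, pixels), "world_from_camera" (4x4, takes a point from camera to world coordinates); the wrist camera has in their place "T_tool_cam" (4x4, takes a point from camera to tool coordinates, whose origin is the TCP and whose axes are the flange's). Camera axes: x right, y down, z forward; pixel columns grow to the right and rows downward; lengths in m; the calibration is good to about 2 mm. A picture is of the moment at which its call begins: read the wrist's pose just before it.
- robot.hand_in(): hands the job in; it is judged then, once.
Trained networks look in a picture, given as the dict that the camera call returned (one of the last four; its "shot" number tells which), for a name from the list of things; names that differ only in an ending like _2 or _b are one class to them, and where a whole thing is asked for, a point or a joint stands for the part that bears it (a point fixed in the world has none). Each returns a list of dicts, best first, with "p" (0 to 1); they miss things now and then, are a little off and sometimes report something else, mostly with a low value. They report only what shows in the picture. A call takes as long as a camera call. They do not tell look-alikes from the thing itself.
- robot.cut_out(picture, name): "mask" (400x640 bool, what is visible of it) and "bbox" ([left, top, width, height] in pixels, round what is visible of it).
The state is a dict: "clock": time; "q": joint angles; "dq": joint speeds; "joint_efforts": joint torques, N m; "tcp_pos": TCP position; "tcp_rot": TCP orientation; "ft_force": force on the tool from outside, world axes, zero at the start; "ft_torque": the same for the moment, N m; "gripper_width": finger opening in m; "grip_force": force on a finger pad.
Only numpy, scipy, OpenCV 4.12 (cv2) and the standard library are available. Lean on these libraries where they do the work, as an engineer would, in place of code of your own. Each camera call takes 0.05 s, during which the arm holds its last target. There are 200 camera calls.

## Working session

There is one attempt and no reset: what is moved stays moved. The work goes in short steps, Python scripts to look and compute and a shell command to move; the robot and the scene stay as the last step left them, time stands still between calls to the robot, and variables do not carry over. Pictures are saved under pics/ and viewed, at most 10 in all, crops included, and the job is handed in when it is done.

```bash
mkdir -p pics
cat > h.py <<'E'
import numpy as np,cv2
from station import robot
from scipy.spatial.transform import Rotation as R
def pts(p,T=None):
    T=p["world_from_camera"] if T is None else T
    f=200/np.tan(np.radians(p["fov_y"])/2)
    z=p["range_z"]; v,u=np.mgrid[:400,:640]
    c=np.stack([(u-p["cx"])*z/f,(v-p["cy"])*z/f,z],-1)
    w=c@np.array(T)[:3,:3].T+np.array(T)[:3,3]
    w[z<=0]=np.nan
    return w
def save(p,n): cv2.imwrite("pics/"+n,p["pixels"][...,::-1])
E
python3 - <<'E'
from h import *
ims=[]
for c in("top","scene"):
    p=robot.get_image(c); save(p,c+".png"); w=pts(p)
    for n in("tote","crate","tote_grip","tote_wide","spray","jar","block"):
        for d in robot.cut_out(p,n)[:3]:
            q=w[d["mask"]]; print(c,n,round(d["p"],2),d["bbox"],np.nanmedian(q,0).round(3),np.nanmax(q[:,2]).round(3))
s=robot.sense();print(s)
E
```

```text
top tote 0.84 [279.7, 232.8, 45.0, 49.6] [0.357 0.132 0.006] 0.103
top tote 0.78 [304.0, 165.2, 40.8, 50.1] [0.593 0.053 0.057] 0.152
top tote 0.71 [407.5, 195.3, 52.6, 52.7] [ 0.484 -0.329  0.034] 0.101
top crate 0.74 [297.4, 158.5, 50.4, 65.4] [0.579 0.059 0.052] 0.124
top tote_grip 0.82 [284.0, 235.6, 41.5, 48.2] [0.357 0.132 0.006] 0.103
top tote_grip 0.81 [405.6, 197.8, 53.9, 47.5] [ 0.486 -0.329  0.035] 0.101
top tote_grip 0.63 [160.1, 224.5, 51.9, 48.5] [0.407 0.547 0.041] 0.102
top tote_wide 0.88 [302.6, 166.1, 40.9, 51.6] [0.594 0.053 0.057] 0.152
top tote_wide 0.65 [278.1, 234.8, 46.4, 50.6] [0.358 0.132 0.006] 0.103
top tote_wide 0.63 [161.0, 227.3, 48.2, 44.6] [0.407 0.548 0.041] 0.102
top spray 0.7 [254.2, 174.2, 18.4, 28.1] [0.599 0.251 0.166] 0.18
top jar 0.85 [367.2, 168.9, 21.9, 20.1] [ 0.627 -0.147  0.072] 0.083
top block 0.72 [219.1, 237.3, 25.4, 28.1] [0.394 0.379 0.04 ] 0.049
top block 0.69 [333.0, 136.9, 11.3, 12.2] [ 0.783 -0.012  0.02 ] 0.03
scene tote 0.85 [428.0, 289.1, 53.1, 66.9] [0.39  0.541 0.02 ] 0.216
scene tote 0.79 [356.5, 177.8, 51.3, 54.1] [0.364 0
[... 825 characters left out ...]
.8, 'q': array([-1.44126337e+00,  3.80596640e-01,  1.29737256e+00,  1.44237029e-05,
        1.46361083e+00, -2.15295932e-01]), 'dq': array([-2.09849575e-03, -5.61454158e-05, -9.41520525e-04,  7.09123615e-04,
       -2.61970929e-04, -8.69402058e-05]), 'joint_efforts': array([ 1.70023850e-03, -4.48294258e+01, -2.31456900e+01, -8.79497452e-05,
        5.87082304e-04,  1.56454178e-06]), 'tcp_pos': array([ 0.18592182, -0.51761246,  0.23133348]), 'tcp_rot': array([9.85173546e-01, 1.71560732e-01, 6.89318672e-06, 6.61603387e-06]), 'ft_force': array([0.27015426, 0.17626826, 0.31378634]), 'ft_torque': array([0.0258521 , 0.04196959, 0.02532649]), 'grip_force': 0.0, 'gripper_width': 0.08488401079878712}
```

Run:
```python
from h import *
p=robot.get_image("top"); im=p["pixels"][...,::-1]
a=cv2.resize(im[100:300,130:480],None,fx=2.2,fy=2.2,interpolation=cv2.INTER_CUBIC)[:440]
cv2.imwrite("pics/a.png",a)
q=robot.get_image("scene");im2=q["pixels"][...,::-1]
c1=cv2.resize(im[150:230,280:360],(400,400),interpolation=cv2.INTER_CUBIC)
c2=cv2.resize(im2[165:245,260:340],(400,400),interpolation=cv2.INTER_CUBIC)
cv2.imwrite("pics/b.png",np.hstack([c1,c2]))
w=pts(p)
m=(abs(w[...,0]-.59)<.13)&(abs(w[...,1]-.06)<.13)
for lo,hi in((.135,.16),(.112,.127),(.075,.092),(.06,.075)):
    k=m&(w[...,2]>lo)&(w[...,2]<hi); x=w[k][:,:2]
    r=cv2.minAreaRect((x*1000).astype(np.float32)); print(lo,len(x),r,np.median(w[k][:,2]))
np.save("w.npy",w)
```

```text
0.135 105 ((589.4326171875, 52.491519927978516), (14.079994201660156, 78.37602233886719), 76.83883666992188) 0.14488368127171958
0.112 271 ((590.7957763671875, 52.52443313598633), (95.58973693847656, 150.8702850341797), 77.0354232788086) 0.11948568996342046
0.075 283 ((590.5342407226562, 52.57862854003906), (138.93167114257812, 197.2505340576172), 76.55892181396484) 0.08020743942287756
0.06 269 ((590.6434936523438, 50.3878288269043), (133.40415954589844, 200.3980712890625), 77.49559020996094) 0.07037284939979083
```

View pics/a.png

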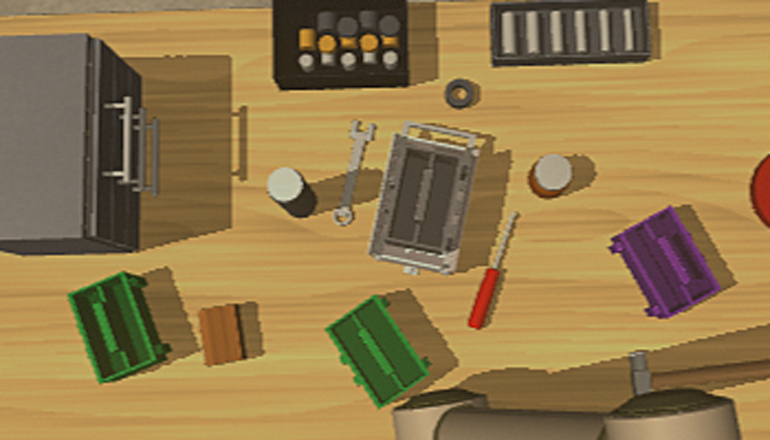

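View pics/b.png

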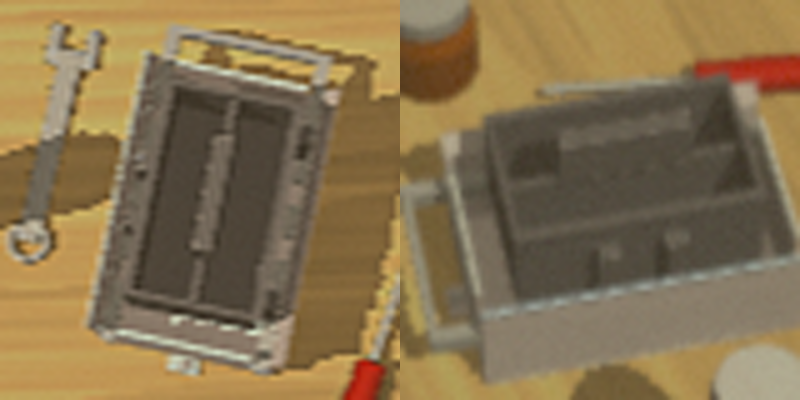

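The top crop (a.png) shows four tote-like things: green at (115,328), green at (378,350), purple at (670,262), and grey at (425,195), which is sitting in the metal crate. I'm choosing the grey one.

The close crop (b.png) confirms it. The grey tote stands high on the crate's ledges. The crate's cross bar is at the far end (245,50), so crate +x points away from the robot at about -13°. The close-set ribs are on the crate's +y side, so the tote really is turned round.

Next I'll move above it.

```bash
python3 -m creep '[[[-0.2,1.5,-1,-1,0],[-0.2,4,-2.7,-2,0],[-0.2,6.6,-4.6,-3,0],[-0.2,9.3,-6.5,-4,0],[-0.2,12,-8.4,-5,0],[-0.2,14.8,-10.3,-6,0],[-0.2,17.5,-12.2,-7,0],[-0.2,20.2,-14.1,-7,0]]]' 40
python3 -m creep '[[[-0.2,2.7,-1.9,0,0],[-0.2,5.4,-3.8,0,0],[-0.2,8.1,-5.7,0,0],[-0.2,10.8,-7.6,0,0],[-0.2,13.5,-9.5,0,0],[-0.2,16.2,-11.4,0,0],[-0.2,18.9,-13.2,0,0],[-0.2,21,-14.7,0,0]]]'
python3 -m creep '[[[-0.2,2.7,-1.9,0,4],[-0.2,5.4,-3.8,0,8],[-0.2,8.1,-5.7,0,13],[-0.2,10.8,-7.6,0,18],[-0.2,13.5,-9.4,0,23],[-0.2,15,-10.5,0,28],[-0.2,16.1,-11.2,0,33],[-0.2,16.1,-11.2,0,33]]]'
python3 - <<'E'
from h import *
s=robot.sense();print(s["tcp_pos"],R.from_quat(s["tcp_rot"]).as_matrix()[:,0],s["q"],s["gripper_width"],s["clock"])
p=robot.get_image("wrist"); print(p["T_tool_cam"],p["fov_y"]); save(p,"w1.png")
T=np.eye(4);T[:3,:3]=R.from_quat(s["tcp_rot"]).as_matrix();T[:3,3]=s["tcp_pos"]
w=pts(p,T@np.array(p["T_tool_cam"]));np.save("w1.npy",w)
E
```

```text
clock: 1.57
tcp_pos: [0.3294, -0.3149, 0.3037]
tcp_rot: [0.985, 0.172, 0.001, 0.002]
ft_force: [0.6, 0.1, -0.1]
gripper_width: 0.0342
grip_force: 0.0
clock: 2.23
tcp_pos: [0.477, -0.1045, 0.302]
tcp_rot: [0.985, 0.172, 0.0, 0.0]
ft_force: [0.6, -0.3, -1.1]
gripper_width: 0.0343
grip_force: 0.0
clock: 2.9
tcp_pos: [0.5904, 0.0551, 0.3013]
tcp_rot: [0.993, -0.116, -0.0, -0.0]
ft_force: [0.6, 0.2, 0.5]
gripper_width: 0.0341
grip_force: 0.0
[0.59035875 0.05513727 0.30129922] [ 9.73305467e-01 -2.29513494e-01 -1.54044420e-04] [-1.06599760e-01  4.23402273e-01  1.02935962e+00  5.36835683e-04
  1.68891902e+00  1.69583765e+00] 0.03408299541139654 2.9
[[-1.01580282e-03 -9.55647950e-01 -2.94509702e-01  7.41058187e-02]
 [ 9.99999473e-01 -1.01469806e-03 -1.56559088e-04  6.25355815e-04]
 [-1.49223051e-04 -2.94509706e-01  9.55648477e-01 -1.43254167e-01]
 [ 0.00000000e+00  0.00000000e+00  0.00000000e+00  1.00000000e+00]] 58.18309721296871
```

View pics/w1.png

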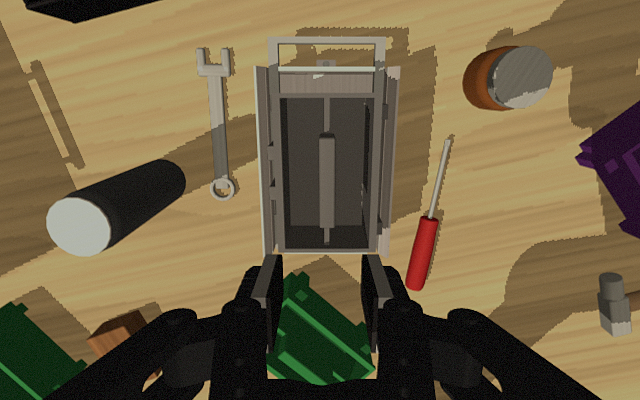

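The wrist picture shows the crate with the tote in the middle: grip bar at about (327,190), cross bar at (325,45), and long walls at columns 265 and 390. I'll work out the crate frame and the ledge slots from its depth.

Run:
```python
from h import *
w=np.load("w1.npy"); im=cv2.imread("pics/w1.png")
m=(abs(w[...,0]-.59)<.14)&(abs(w[...,1]-.055)<.14)
for n,lo,hi in(("bar",.138,.155),("rim",.115,.125),("crate",.064,.09)):
    k=m&(w[...,2]>lo)&(w[...,2]<hi); k=cv2.morphologyEx(k.astype(np.uint8),cv2.MORPH_OPEN,np.ones((2,2)))>0
    x=w[k][:,:2]; r=cv2.minAreaRect((x*1000).astype(np.float32)); print(n,len(x),r,np.median(w[k][:,2]))
a=np.radians(-13.2);c,s=np.cos(a),np.sin(a);o=np.array([.5905,.0523])
x=(w[...,0]-o[0])*c+(w[...,1]-o[1])*s; y=-(w[...,0]-o[0])*s+(w[...,1]-o[1])*c; z=w[...,2]
# rectified: rows=x (4px/mm), cols=y
H=np.zeros((520,360,3),np.uint8);Z=np.full((520,360),-1.)
ok=(abs(x)<.128)&(abs(y)<.088)&np.isfinite(z)
r=(260-x[ok]*2000).astype(int);cc=(180-y[ok]*2000).astype(int)
for i,j,b,h in zip(r,cc,im[ok],z[ok]):
    i0,j0=max(i-1,0),max(j-1,0)
    if h>=Z[i,j]: 
        H[i0:i+2,j0:j+2]=b; Z[i0:i+2,j0:j+2]=h
D=cv2.applyColorMap(np.clip(Z*255/.15,0,255).astype(np.uint8),cv2.COLORMAP_JET)
cv2.imwrite("pics/r1.png",np.hstack([H,D]))
for sgn in(1,-1):
    for a_,b_ in((.047,.053),(.053,.058)):
        k=ok&(y*sgn>a_)&(y*sgn<b_)
        print(sgn,a_,[ (int(v*1000),int(np.nanmedian(z[k&(abs(x-v)<.0021)])*1000) if (k&(abs(x-v)<.0021)).any() else None) for v in np.arange(-.096,.1,.004)])
```

```text
bar 1444 ((572.8289184570312, 52.05752182006836), (16.43985939025879, 111.06195068359375), 77.23566436767578) nan
rim 3629 ((560.1428833007812, 54.225223541259766), (129.54803466796875, 205.63601684570312), 76.62419891357422) nan
crate 6381 ((nan, nan), (0.0, 0.0), 0.0) nan
1 0.047 [(-96, None), (-92, None), (-88, None), (-83, None), (-79, None), (-75, None), (-71, None), (-67, None), (-63, None), (-59, None), (-55, None), (-51, None), (-47, None), (-43, None), (-39, None), (-35, None), (-31, None), (-27, 100), (-23, 100), (-19, 100), (-15, 99), (-11, 359), (-7, 359), (-3, 358), (0, 359), (4, 375), (8, 374), (12, 370), (16, 100), (20, 101), (24, 100), (28, None), (32, None), (36, None), (40, None), (44, None), (48, None), (52, None), (56, None), (60, None), (64, None), (68, None), (72, None), (76, 50), (80, 49), (84, 50), (88, 50), (92, 49), (96, 50)]
1 0.053 [(-96, 50), (-92, 50), (-88, 50), (-83, 51), (-79, 50), (-75, 51), (-71, 51), (-67, 50), (-63, 50), (-59, 48), (-55, 46), (-51, 45), (-47, 44), (-43, 50), (-39, 66), (-35, None), (-31, None), (-27, 100), (-23, 100), (-19, 99), (
[... 749 characters left out ...]
 120), (60, 120), (64, 120), (68, 120), (72, 120), (76, 5), (80, 5), (84, 5), (88, 5), (92, 17), (96, 55)]
-1 0.053 [(-96, None), (-92, None), (-88, None), (-83, None), (-79, None), (-75, None), (-71, None), (-67, None), (-63, 100), (-59, 100), (-55, 100), (-51, 96), (-47, None), (-43, None), (-39, None), (-35, None), (-31, None), (-27, None), (-23, None), (-19, None), (-15, None), (-11, None), (-7, None), (-3, None), (0, None), (4, None), (8, 378), (12, 379), (16, None), (20, None), (24, None), (28, None), (32, None), (36, None), (40, None), (44, None), (48, None), (52, 100), (56, 100), (60, 100), (64, 100), (68, None), (72, None), (76, 50), (80, 50), (84, 50), (88, 50), (92, 49), (96, 51)]
```

View pics/r1.png

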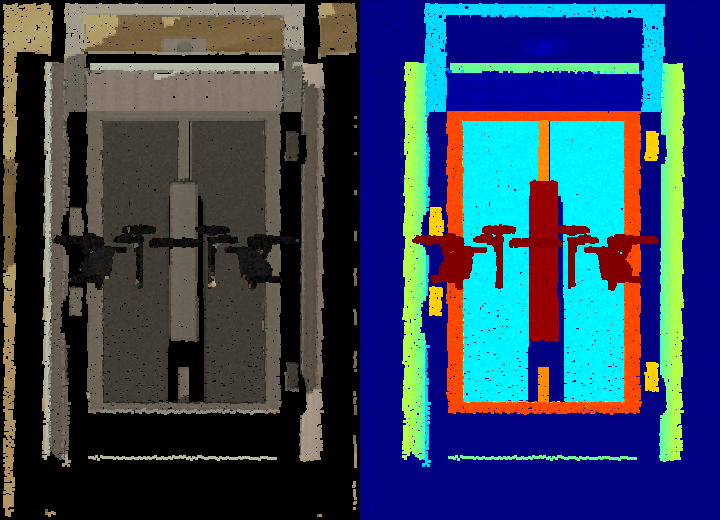

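The rectified view is clean. The tote rim and crate centres agree within about 1 mm at world (0.5895, 0.051), and the yaw is -13.2°. I'll go down and grip the bar.

```bash
python3 -m creep '[[[-0.2,0,0.4,1.5,0],[-0.2,0,0.4,4,0],[-0.2,0,0.4,7,0],[-0.2,0,0.4,10,0],[-0.2,0,0.4,13,0],[-0.2,0,0.4,15,0],[-0.2,0,0.4,16,0],[-0.2,0,0.4,16.5,0]]]' 50
python3 -m creep '[[[-0.2,0,0,0.6,0],[-0.2,0,0,1.2,0],[-0.2,0,0,1.8,0],[-0.2,0,0,2.3,0],[-0.2,0,0,2.3,0],[-0.2,0,0,2.3,0],[-0.2,0,0,2.3,0],[-0.2,0,0,2.3,0]]]' 50
python3 -m creep '[[[-1,0,0,0,0],[-1,0,0,0,0],[-1,0,0,0,0],[-1,0,0,0,0],[-1,0,0,0,0],[-1,0,0,0,0],[-1,0,0,0,0],[-1,0,0,0,0]]]' 50
```

```text
clock: 3.62
tcp_pos: [0.5883, 0.0481, 0.1356]
tcp_rot: [0.993, -0.115, -0.001, 0.0]
ft_force: [0.8, -0.2, -0.0]
gripper_width: 0.0338
grip_force: 0.0
clock: 4.28
tcp_pos: [0.5893, 0.0486, 0.1137]
tcp_rot: [0.993, -0.115, 0.0, 0.0]
ft_force: [-0.0, -0.2, 0.5]
gripper_width: 0.0343
grip_force: 0.0
clock: 4.95
tcp_pos: [0.5893, 0.0488, 0.1137]
tcp_rot: [0.993, -0.115, 0.0, -0.0]
ft_force: [0.9, 3.0, 5.6]
gripper_width: 0.0134
grip_force: 51.4
```

```bash
python3 -m creep '[[[-1,0,0,-0.2,0],[-1,0,0,-0.5,0],[-1,0,0,-1,0],[-1,0,0,-1.5,0],[-1,0,0,-2,0],[-1,0,0,-2.7,0],[-1,0,0,-3.4,0],[-1,0,0,-4,0]]]' 60
python3 -m creep '[[[-1,0,0,-1,0],[-1,0,0,-2,0],[-1,0,0,-3.2,0],[-1,0,0,-4.5,0],[-1,0,0,-6,0],[-1,0,0,-7.3,0],[-1,0,0,-8.5,0],[-1,0,0,-9,0]]]'
python3 -m creep '[[[-1,0,1,0,0],[-1,0,3,0,0],[-1,0,6,0,0],[-1,0,9,0,0],[-1,0,12,0,0],[-1,0,15,0,0],[-1,0,18,0,0],[-1,0,20,0,0]]]'
python3 -m creep '[[[-1,0,0.6,0,0],[-1,0,1,0,0],[-1,0,1,0,0],[-1,0,1,0,0],[-1,0,1,0,0],[-1,0,1,0,0],[-1,0,1,0,0],[-1,0,1,0,0]]]'
python3 - <<'E'
from h import *
s=robot.sense()
T=np.eye(4);T[:3,:3]=R.from_quat(s["tcp_rot"]).as_matrix();T[:3,3]=s["tcp_pos"]
p=robot.get_image("wrist"); save(p,"w2.png"); w=pts(p,T@np.array(p["T_tool_cam"])); np.save("w2.npy",w)
q=robot.get_image("top"); save(q,"t2.png"); np.save("t2.npy",pts(q))
im=p["pixels"][...,::-1]
a=np.radians(-13.2);c,sn=np.cos(a),np.sin(a);o=np.array([.5905,.0523])
x=(w[...,0]-o[0])*c+(w[...,1]-o[1])*sn; y=-(w[...,0]-o[0])*sn+(w[...,1]-o[1])*c; z=w[...,2]
H=np.zeros((520,360,3),np.uint8);Z=np.full((520,360),-1.)
ok=(abs(x)<.128)&(abs(y)<.088)&np.isfinite(z)&(z<.13)
r=(260-x[ok]*2000).astype(int);cc=(180-y[ok]*2000).astype(int)
for i,j,b,h in zip(r,cc,im[ok],z[ok]):
    i0,j0=max(i-1,0),max(j-1,0)
    if h>=Z[i,j]: 
        H[i0:i+2,j0:j+2]=b; Z[i0:i+2,j0:j+2]=h
D=cv2.applyColorMap(np.clip(Z*255/.09,0,255).astype(np.uint8),cv2.COLORMAP_JET)
cv2.imwrite("pics/r2.png",np.hstack([H,D]))
E
```

```text
clock: 5.62
tcp_pos: [0.5892, 0.0483, 0.1545]
tcp_rot: [0.993, -0.115, 0.0, 0.0]
ft_force: [-0.8, -0.4, -1.8]
gripper_width: 0.0132
grip_force: 58.7
clock: 6.28
tcp_pos: [0.5895, 0.0485, 0.2459]
tcp_rot: [0.993, -0.115, 0.002, 0.0]
ft_force: [-0.5, -0.3, -3.1]
gripper_width: 0.0132
grip_force: 58.8
clock: 6.95
tcp_pos: [0.5419, -0.149, 0.2426]
tcp_rot: [0.993, -0.116, -0.001, 0.0]
ft_force: [-0.3, -0.3, -3.9]
gripper_width: 0.013
grip_force: 58.9
clock: 7.62
tcp_pos: [0.5411, -0.1553, 0.2433]
tcp_rot: [0.993, -0.115, 0.0, -0.0]
ft_force: [0.3, -0.1, -2.9]
gripper_width: 0.013
grip_force: 59.0
```

View pics/r2.png

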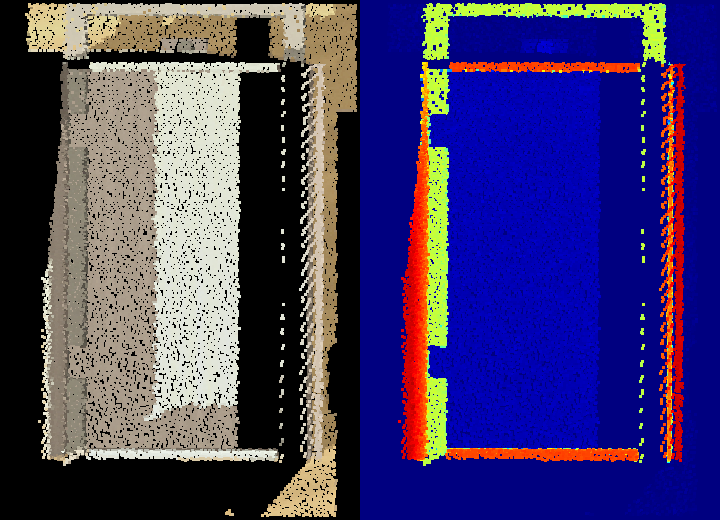

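View pics/w2.png

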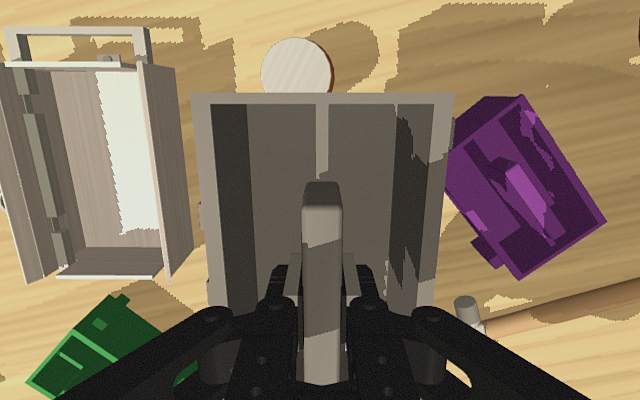

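Rectified view r2.png: the +y ledge slots are at rows 113–147 and 347–378, i.e. x = +65 and -51 mm. The end walls are at rows 67 and 454. So the ledge frame sits about +7 mm along the crate's x. In w2.png the tote hangs level in the gripper. I'll turn it half a turn and go back over the crate, offset by +7 mm.

```bash
python3 -m creep '[[[-1,0,0,0,-3],[-1,0,0,0,-9],[-1,0,0,0,-15],[-1,0,0,0,-21],[-1,0,0,0,-27],[-1,0,0,0,-33],[-1,0,0,0,-39],[-1,0,0,0,-45]]]'
python3 -m creep '[[[-1,0,0,0,-6],[-1,0,0,0,-12],[-1,0,0,0,-18],[-1,0,0,0,-24],[-1,0,0,0,-30],[-1,0,0,0,-36],[-1,0,0,0,-42],[-1,0,0,0,-48]]]'
python3 -m creep '[[[-1,0,0,0,-6],[-1,0,0,0,-12],[-1,0,0,0,-18],[-1,0,0,0,-24],[-1,0,0,0,-30],[-1,0,0,0,-36],[-1,0,0,0,-42],[-1,0,0,0,-48]]]'
python3 -m creep '[[[-1,0,0,0,-6],[-1,0,0,0,-12],[-1,0,0,0,-18],[-1,0,0,0,-24],[-1,0,0,0,-30],[-1,0,0,0,-35],[-1,0,0,0,-39],[-1,0,0,0,-39]]]'
python3 - <<'E'
from h import *
s=robot.sense()
M=R.from_quat(s["tcp_rot"]).as_matrix();d=np.array([.5965,.0488,s["tcp_pos"][2]])-s["tcp_pos"]
print(s["tcp_pos"],np.degrees(np.arctan2(M[1,0],M[0,0])),"tool shift cm",(M.T@d*100).round(2),s["q"][5],s["ft_force"],s["ft_torque"])
w=np.load("w2.npy"); p=np.array([.5411,-.1553,.2433]); a=np.radians(-13.2); ex=np.array([np.cos(a),np.sin(a)])
# rim of held tote in the earlier tool frame
dx=(w[...,:2]-p[:2])@ex; dy=(w[...,:2]-p[:2])@np.array([ex[1],-ex[0]])
k=(w[...,2]>.2)&(w[...,2]<.26)&(dx>.03)&(dx<.1)&(abs(dy)<.07)
for lo in np.arange(.2,.26,.01):
    kk=k&(w[...,2]>=lo)&(w[...,2]<lo+.01)
    if kk.sum()>20: print(lo.round(2),kk.sum(),np.percentile(dx[kk],[2,50,99.5]).round(4),np.percentile(dy[kk],[.5,99.5]).round(4))
E
```

```text
clock: 8.38
tcp_pos: [0.5409, -0.1557, 0.2433]
tcp_rot: [0.961, 0.276, 0.0, -0.0]
ft_force: [-0.3, -0.3, -3.5]
gripper_width: 0.0133
grip_force: 59.0
clock: 9.05
tcp_pos: [0.541, -0.1557, 0.2433]
tcp_rot: [0.766, 0.643, 0.0, 0.0]
ft_force: [0.3, -0.2, -3.5]
gripper_width: 0.0129
grip_force: 59.0
clock: 9.72
tcp_pos: [0.541, -0.1557, 0.2433]
tcp_rot: [0.438, 0.899, 0.0, 0.0]
ft_force: [-0.7, -0.3, -3.3]
gripper_width: 0.0131
grip_force: 59.0
clock: 10.38
tcp_pos: [0.541, -0.1557, 0.2433]
tcp_rot: [0.114, 0.993, 0.0, 0.0]
ft_force: [0.1, 0.2, -2.3]
gripper_width: 0.0131
grip_force: 59.0
[ 0.54097938 -0.15572111  0.24332307] 166.89943621022616 tool shift cm [-0.77 21.18  0.  ] -1.8327009607942177 [ 0.11110483  0.21410024 -2.32890728] [ 0.01688702 -0.03032022 -0.00629621]
0.2 714 [0.0309 0.0502 0.0691] [-0.0408  0.0419]
0.21 823 [0.0307 0.0512 0.0694] [-0.0408  0.0419]
0.22 1076 [0.031  0.0518 0.0697] [-0.0408  0.0574]
0.23 1582 [0.0312 0.053  0.07  ] [-0.0408  0.0569]
0.24 4766 [0.0315 0.0574 0.0742] [-0.0474  0.0485]
0.25 4514 [0.0316 0.0635 0.0742] [-0.0472  0.0484]
```

```bash
python3 -m creep '[[[-1,-0.1,1,0,0],[-1,-0.2,3.5,0,0],[-1,-0.3,6.5,0,0],[-1,-0.4,9.5,0,0],[-1,-0.5,12.5,0,0],[-1,-0.6,15.5,0,0],[-1,-0.7,18.5,0,0],[-1,-0.7,21,0,0]]]'
python3 -m creep '[[[-1,0,0.1,0,0],[-1,0,0.1,0,0],[-1,0,0.1,0,0],[-1,0,0.1,0,0],[-1,0,0.1,0,0],[-1,0,0.1,0,0],[-1,0,0.1,0,0],[-1,0,0.1,0,0]]]'
python3 -m creep '[[[-1,0,0,1,0],[-1,0,0,2.5,0],[-1,0,0,4,0],[-1,0,0,5.5,0],[-1,0,0,7,0],[-1,0,0,8.2,0],[-1,0,0,9,0],[-1,0,0,9,0]]]'
python3 - <<'E'
from h import *
s=robot.sense()
M=R.from_quat(s["tcp_rot"]).as_matrix();d=np.array([.5965,.0488,s["tcp_pos"][2]])-s["tcp_pos"]
print(s["tcp_pos"],np.degrees(np.arctan2(M[1,0],M[0,0])),"tool shift cm",(M.T@d*100).round(2),s["q"][5],s["ft_force"],s["ft_torque"])
E
```

```text
clock: 11.05
tcp_pos: [0.5961, 0.0499, 0.2433]
tcp_rot: [0.116, 0.993, 0.0, 0.0]
ft_force: [-0.2, -1.1, -3.7]
gripper_width: 0.0133
grip_force: 59.1
clock: 11.72
tcp_pos: [0.5961, 0.0476, 0.2434]
tcp_rot: [0.116, 0.993, 0.0, 0.0]
ft_force: [-0.4, 0.3, -2.3]
gripper_width: 0.013
grip_force: 59.5
clock: 12.38
tcp_pos: [0.5952, 0.048, 0.1511]
tcp_rot: [0.115, 0.993, -0.0, -0.002]
ft_force: [-0.2, -0.7, -3.8]
gripper_width: 0.0132
grip_force: 59.4
[0.59520887 0.0480332  0.15112799] 166.74867504471254 tool shift cm [-0.11  0.1  -0.  ] -1.457035457955272 [-0.24020768 -0.71577329 -3.79097004] [ 0.01658052 -0.01320702  0.01234564]
```

```bash
python3 -m creep '[[[-1,-0.1,0.1,0.3,0],[-1,-0.1,0.1,0.8,0],[-1,-0.1,0.1,1.3,0],[-1,-0.1,0.1,1.8,0],[-1,-0.1,0.1,2.3,0],[-1,-0.1,0.1,2.7,0],[-1,-0.1,0.1,3,0],[-1,-0.1,0.1,3.1,0]]]'
python3 - <<'E'
from h import *
s=robot.sense()
M=R.from_quat(s["tcp_rot"]).as_matrix();d=np.array([.5965,.0488,s["tcp_pos"][2]])-s["tcp_pos"]
print(s["tcp_pos"],"tool shift cm",(M.T@d*100).round(2),s["ft_force"],s["ft_torque"])
E
```

```text
clock: 13.05
tcp_pos: [0.5971, 0.0488, 0.1217]
tcp_rot: [0.115, 0.993, 0.0, -0.0]
ft_force: [0.8, 0.8, -3.4]
gripper_width: 0.0134
grip_force: 59.5
[0.59711637 0.04875217 0.12173352] tool shift cm [ 0.06 -0.01  0.  ] [ 0.84983369  0.7647705  -3.44493964] [-0.05561296 -0.01894314 -0.00944817]
```

```bash
python3 -m creep '[[[-1,0.05,0,0.1,0],[-1,0.05,0,0.2,0],[-1,0.05,0,0.3,0],[-1,0.05,0,0.4,0],[-1,0.05,0,0.5,0],[-1,0.05,0,0.6,0],[-1,0.05,0,0.65,0],[-1,0.05,0,0.7,0]]]' 60
python3 -m creep '[[[-1,0,0,0.05,0],[-1,0,0,0.1,0],[-1,0,0,0.15,0],[-1,0,0,0.2,0],[-1,0,0,0.25,0],[-1,0,0,0.25,0],[-1,0,0,0.25,0],[-1,0,0,0.25,0]]]'
```

```text
clock: 13.72
tcp_pos: [0.5968, 0.0488, 0.1153]
tcp_rot: [0.115, 0.993, -0.0, 0.0]
ft_force: [-0.0, 0.2, -2.6]
gripper_width: 0.0132
grip_force: 59.5
clock: 14.38
tcp_pos: [0.5968, 0.0489, 0.1129]
tcp_rot: [0.115, 0.993, 0.0, 0.0]
ft_force: [0.5, 0.5, -2.9]
gripper_width: 0.0132
grip_force: 59.5
```

```bash
python3 -m creep '[[[-1,0,0,0.05,0],[-1,0,0,0.1,0],[-1,0,0,0.15,0],[-1,0,0,0.2,0],[-1,0,0,0.25,0],[-1,0,0,0.25,0],[-1,0,0,0.25,0],[-1,0,0,0.25,0]]]'
```

```text
clock: 15.05
tcp_pos: [0.5968, 0.0488, 0.1104]
tcp_rot: [0.115, 0.993, -0.0, 0.0]
ft_force: [0.6, -0.2, -3.3]
gripper_width: 0.0132
grip_force: 59.5
```

```bash
python3 -m creep '[[[-1,0,0,0.05,0],[-1,0,0,0.1,0],[-1,0,0,0.15,0],[-1,0,0,0.2,0],[-1,0,0,0.25,0],[-1,0,0,0.3,0],[-1,0,0,0.35,0],[-1,0,0,0.4,0]]]'
```

```text
clock: 15.72
tcp_pos: [0.5968, 0.0489, 0.1062]
tcp_rot: [0.115, 0.993, -0.0, -0.0]
ft_force: [1.3, -0.2, -4.2]
gripper_width: 0.0134
grip_force: 59.5
```

The tote is 7 mm below ledge height with no contact force, so the ribs have entered the slots. I'll keep lowering.

```bash
python3 -m creep '[[[-1,0,0,0.1,0],[-1,0,0,0.2,0],[-1,0,0,0.3,0],[-1,0,0,0.4,0],[-1,0,0,0.5,0],[-1,0,0,0.6,0],[-1,0,0,0.7,0],[-1,0,0,0.8,0]]]'
```

```text
clock: 16.38
tcp_pos: [0.5968, 0.0489, 0.0982]
tcp_rot: [0.115, 0.993, -0.0, 0.0]
ft_force: [0.6, -0.2, -4.0]
gripper_width: 0.0131
grip_force: 59.5
```

```bash
python3 -m creep '[[[-1,0,0,0.15,0],[-1,0,0,0.3,0],[-1,0,0,0.45,0],[-1,0,0,0.6,0],[-1,0,0,0.75,0],[-1,0,0,0.9,0],[-1,0,0,1.05,0],[-1,0,0,1.2,0]]]'
```

```text
clock: 17.05
tcp_pos: [0.5968, 0.0489, 0.0862]
tcp_rot: [0.115, 0.993, 0.0, -0.0]
ft_force: [0.2, 0.3, -4.6]
gripper_width: 0.0127
grip_force: 59.5
```

```bash
python3 -m creep '[[[-1,0,0,0.15,0],[-1,0,0,0.3,0],[-1,0,0,0.45,0],[-1,0,0,0.6,0],[-1,0,0,0.75,0],[-1,0,0,0.9,0],[-1,0,0,1.05,0],[-1,0,0,1.15,0]]]'
```

```text
clock: 17.72
tcp_pos: [0.5968, 0.0489, 0.0746]
tcp_rot: [0.115, 0.993, 0.0, -0.0]
ft_force: [-0.0, 0.5, -3.7]
gripper_width: 0.0132
grip_force: 59.5
```

```bash
python3 -m creep '[[[-1,0,0,0.07,0],[-1,0,0,0.14,0],[-1,0,0,0.21,0],[-1,0,0,0.28,0],[-1,0,0,0.35,0],[-1,0,0,0.42,0],[-1,0,0,0.46,0],[-1,0,0,0.5,0]]]'
```

```text
clock: 18.38
tcp_pos: [0.5968, 0.0489, 0.0698]
tcp_rot: [0.115, 0.993, 0.0, -0.0]
ft_force: [-0.5, -0.8, -2.7]
gripper_width: 0.0132
grip_force: 59.5
```

```bash
python3 -m creep '[[[-1,0,0,0.02,0],[-1,0,0,0.04,0],[-1,0,0,0.06,0],[-1,0,0,0.08,0],[-1,0,0,0.1,0],[-1,0,0,0.12,0],[-1,0,0,0.14,0],[-1,0,0,0.15,0]]]'
```

```text
clock: 19.05
tcp_pos: [0.5968, 0.0489, 0.0683]
tcp_rot: [0.115, 0.993, -0.0, -0.0]
ft_force: [0.1, 0.6, -3.6]
gripper_width: 0.0129
grip_force: 59.5
```

```bash
python3 -m creep '[[[-1,0,0,0.01,0],[-1,0,0,0.02,0],[-1,0,0,0.03,0],[-1,0,0,0.04,0],[-1,0,0,0.05,0],[-1,0,0,0.06,0],[-1,0,0,0.07,0],[-1,0,0,0.08,0]]]'
```

```text
clock: 19.72
tcp_pos: [0.5968, 0.0488, 0.0678]
tcp_rot: [0.115, 0.993, -0.0, 0.0]
ft_force: [-0.6, -1.0, -0.2]
gripper_width: 0.0131
grip_force: 60.0
```

```bash
python3 -m creep '[[[-1,0,0,0.01,0],[-1,0,0,0.02,0],[-1,0,0,0.03,0],[-1,0,0,0.04,0],[-1,0,0,0.04,0],[-1,0,0,0.04,0],[-1,0,0,0.04,0],[-1,0,0,0.04,0]]]'
```

```text
clock: 20.38
tcp_pos: [0.5968, 0.0489, 0.0677]
tcp_rot: [0.115, 0.993, -0.0, 0.0]
ft_force: [-3.2, -0.7, 5.3]
gripper_width: 0.0132
grip_force: 60.8
```

The tote is on the floor: the 3.5 N it weighed in the hand is gone and there is about 5 N of light contact. I'll release and back off.

```bash
python3 -m creep '[[[-0.7,0,0,0,0],[-0.6,0,0,0,0],[-0.5,0,0,0,0],[-0.3,0,0,0,0],[-0.2,0,0,0,0],[-0.2,0,0,0,0],[-0.2,0,0,0,0],[-0.2,0,0,0,0]]]' 20
python3 -m creep '[[[-0.2,0,0,-0.3,0],[-0.2,0,0,-0.8,0],[-0.2,0,0,-1.5,0],[-0.2,0,0,-2.5,0],[-0.2,0,0,-4,0],[-0.2,0,0,-6,0],[-0.2,0,0,-8,0],[-0.2,0,0,-10,0]]]'
python3 -m creep '[[[-0.2,0,0,-2,0],[-0.2,0,0,-4,0],[-0.2,0,0,-6,0],[-0.2,0,0,-8,0],[-0.2,0,0,-10,0],[-0.2,0,0,-11,0],[-0.2,0,0,-11,0],[-0.2,0,0,-11,0]]]'
python3 - <<'E'
from h import *
s=robot.sense();p=robot.get_image("wrist"); save(p,"w3.png")
T=np.eye(4);T[:3,:3]=R.from_quat(s["tcp_rot"]).as_matrix();T[:3,3]=s["tcp_pos"]
w=pts(p,T@np.array(p["T_tool_cam"]));z=w[...,2]
m=(np.hypot(w[...,0]-.59,w[...,1]-.052)<.12)
for lo,hi in((.09,.112),(.07,.078)):
    k=m&(z>lo)&(z<hi); print(k.sum(),np.median(w[k],0))
E
```

```text
clock: 21.05
tcp_pos: [0.5968, 0.0489, 0.0671]
tcp_rot: [0.115, 0.993, 0.0, -0.0]
ft_force: [-0.6, 0.1, 0.4]
gripper_width: 0.0343
grip_force: 0.0
clock: 21.72
tcp_pos: [0.5968, 0.0488, 0.1692]
tcp_rot: [0.115, 0.993, 0.0, 0.0]
ft_force: [-0.0, 0.2, 0.4]
gripper_width: 0.0341
grip_force: 0.0
clock: 22.38
tcp_pos: [0.5967, 0.0489, 0.2778]
tcp_rot: [0.115, 0.993, 0.0, 0.001]
ft_force: [-0.5, -0.3, -1.3]
gripper_width: 0.0345
grip_force: 0.0
1321 [0.59187764 0.04884325 0.10059587]
6243 [0.58209101 0.05083715 0.07438377]
```

View pics/w3.png

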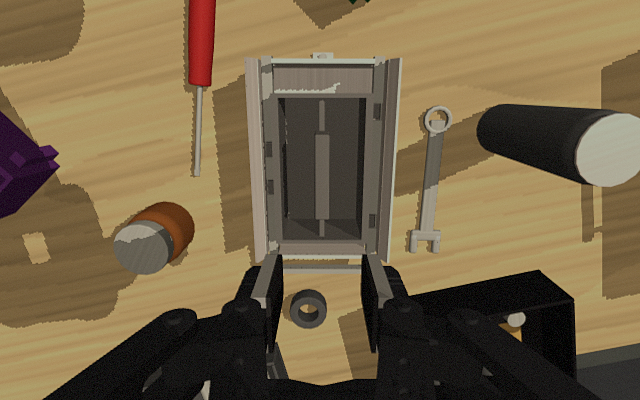

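In w3.png the tote is nested at (320,170), with its rim at 74 mm, bar top at 100 mm and the ribs in the slots. The other things are still in place and the hand is clear, so I'm handing in.

```bash
python3 -c "
from station import robot
print(robot.hand_in())"
```

```text
the job is handed in; nothing more can be done
None
```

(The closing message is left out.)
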